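# Set the pipe length gauge to its marked stop

## Task

Set the pipe length gauge on the bench: with a fingertip gently press down the yellow pad in the middle of the blue slide to free its brake and, keeping it pressed, push the slide along the rail until it butts against the red stop with the white stripe; never drag it against the brake. Then let the pad spring back up so that the slide is held there, and move clear. Nothing needs gripping: do not squeeze or force the slide, and leave the tin, the brass coupling and the wrench where they stand.

Things in the scene. Friction and masses are not known exactly. Their poses are not given: they have to be found in the camera images.
- gauge: the fixed length gauge: grey base plate 120 x 480 x 6 mm carrying an aluminium T-rail 44 mm wide whose top is 30 mm above the bench. Origin on the bench under the middle of the rail; its y axis runs along the rail, x across it (a white scale lies on its -x side), z up. It lies anywhere within +-26 degrees of parallel to world y
- slide (a joint): position of the blue slide along the gauge's y axis (m), 0 with its middle at the rail's middle, positive towards gauge +y. Brake on: it takes some 9 to 15 N to drag it (not allowed). Brake off: it runs with about 1 N and does not spring back. The stops block it
- slide_centre (a point): middle of the blue slide, 36 mm above the bench. The slide is 60 mm wide (gauge x) and 84 mm long (gauge y), so its end faces lie 42 mm from this point. At each end stands an upright cheek 12 mm thick, 60 mm wide, its top 66 mm above the bench; the space between the cheeks is 60 mm long and open to both sides (gauge x). A steel paddle 6 mm thick sticks out 34 mm from its gauge +x side, up to 34 mm high
- pad_top (a point): centre of the top face of the yellow pad between the cheeks, 52 mm above the bench when up. The face is flat, 48 mm (gauge x) x 56 mm (gauge y)
- pad (a joint): how far the yellow pad is pressed down (m): about 0 up (brake on), 0.008 fully down. A spring holds it up: it starts to move at about 9 N and is fully down at about 11 N; the brake is off from 1 mm down, press at least 3 mm to be sure
- marked_stop_top (a point): centre of the top face of the red stop with a white stripe, fixed astride the rail at either end: block 60 mm (gauge x) x 20 mm (gauge y), top 60 mm above the bench. The slide butts against it when slide_centre is 52 mm from it horizontally
- plain_stop_top (a point): centre of the top face of the dark steel stop at the other end of the rail, same shape and size; not the one wanted
- tin_centre (a point): centre (half-way up) of a loose standing tin, 68 mm across, 80 mm high; leave alone
- coupling_centre (a point): centre (half-way up) of a loose standing brass pipe coupling, 44 mm across, 45 mm high; leave alone
- wrench: a loose steel wrench 170 mm long lying on the bench beyond the gauge, its x axis along its length, origin at the underside of its middle; leave alone

How it is judged (in metres and radians):
On the way, in this order (a step that is already met when the one before it is completed fails the run):
1. the yellow pad is pressed down while the slide is still where it started (value of joint pad above 0.002 m and distance of slide_centre from where it was at the start of the episode below 0.03 m), for 0.1 s.
2. the slide butts against the marked stop, the pad still pressed (horizontal distance between slide_centre and marked_stop_top below 0.0545 m and value of joint pad above 0.001 m), for 0.1 s.
At the end, for the whole second after the job is handed in: the slide rests within 2.5 mm of the marked stop, the pad is up again (brake on) and nothing moves (horizontal distance between slide_centre and marked_stop_top below 0.0545 m and value of joint pad below 0.001 m and velocity of joint slide between -0.005 and 0.005 m/s); the robot touches nothing.
It fails at once if the slide is squeezed or forced with over 60 N (contact force between the fingers and slide above 60 N).
It fails at once if the slide is dragged along (over 10 mm/s, more than 10 mm from its start and short of the stop) with the brake on ((value of joint pad below 0.0008 m and velocity of joint slide above 0.01 m/s and distance of slide_centre from where it was at the start of the episode above 0.01 m and horizontal distance between slide_centre and marked_stop_top above 0.0565 m) or (value of joint pad below 0.0008 m and velocity of joint slide below -0.01 m/s and distance of slide_centre from where it was at the start of the episode above 0.01 m and horizontal distance between slide_centre and marked_stop_top above 0.0565 m)).
It fails at once if the tin, the coupling or the wrench is moved more than 15 mm or lifted (distance of any of tin_centre, coupling_centre, wrench from where it was at the start of the episode above 0.015 m).
It also fails if it takes over 35 s, if anything falls off the work surface, if the arm or the gripper's body presses on something with over 40 N, if the wrist force passes 120 N, or if a joint passes its speed limit or range.

## Robot

A 7-joint arm with a two-finger parallel gripper is mounted at the origin on the work surface. World frame = base frame: x ahead of the robot, y to its left, z up, the work surface at z = 0. Lengths are in mm, angles in rad, forces in N, time in s.
With the tool pointing down it reaches from about 350 to 900 mm from the base axis. Payload 7.2 kg.
Tool frame: the origin (TCP) lies at the very end of the fingers, on their centre line; the grasp point (between the pads) lies 19 mm behind it; z points along the fingers, y is the line along which they close (so a half turn about z gives the same grasp; the last joint's range is limited). The gripper opens to 88 mm and grips with 3 to 60 N. Pads are 20 mm wide; open, the fingers measure 115 mm over their backs; the gripper's body (75 mm by 178 mm) begins 61 mm behind the grasp point.
Start: joints at [1.253, 0.411, -0.013, 1.596, 0.006, 1.134, -0.082], TCP at [154.494, -605.608, 222.653] pointing down, gripper open.
Joint ranges: [-2.95, 2.95], [-0.29, 1.99], [-1.47, 1.44], [0.14, 2.54], [-1.03, 4.17], [0.13, 1.85], [-2.86, 2.86]. Speed limits (rad/s): [2.39, 2.39, 3.01, 3.01, 3.14, 3.14, 3.14].

## Interface

Orientations are given as a rotation vector (axis times angle).
In Python, from cell import bot, eyes, finish_job gives the robot as it stands. The module is installed in compiled form; this text tells all that it offers.
- The arm moves only by the tool drive_tool, never from a script. Its argument "deltas" is a list of rows, each an object with "linear": the shift along the tool's x, y, z in mm, a list of three; "rotation": the turn, a rotation vector about the tool's x, y, z in rad, a list of three; "claw": the opening in per cent of the stroke, from 0 (shut) to 100 (fully open). In form: [{"linear": [tx, ty, tz], "rotation": [rx, ry, rz], "claw": claw}, ...]. A call has 1 to 10 rows; each row is the pose to reach, as a shift and turn from the pose commanded when the call began, along the tool's axes at that moment; what a row does not reach only later rows make up. A row lasts 1/10 s, in which the tool goes at most 50 mm and 8.59 degrees, less where a joint would pass 70% of its speed; a pose out of reach is approached as far as the arm can. A call with a gripper value outside its range is refused whole. The fingers move at their own pace and stop on an object; "force" is the grip in N (left out, the last holds). Time passes only in rows, so rows that repeat a pose let the fingers close. It gives the time, the measured TCP pose, the force, the opening and the grip force at its end, in the units of the state.
- bot.state(): the state, without advancing time (a new reading comes with each control period).
- eyes.snapshot(name): name is "scene" or "top" or "wrist"; returns the picture (384x512x3 uint8, red, green, blue); there is no depth.
- eyes.calibration(name): a dict with "intrinsics" (3x3 intrinsics, pixels), "R" (3x3) and "t" (3): a world point X has camera coordinates R X + t; the wrist camera has in their place "T_tool_cam" (4x4, takes a point from camera to tool coordinates, whose origin is the TCP and whose axes are the flange's). Camera axes: x right, y down, z forward; pixel columns grow to the right and rows downward; lengths in mm; the calibration is good to about 2 mm. A picture is of the moment at which its call begins: read the wrist's pose just before it. calibration takes no time and is no camera call.
- finish_job(): hands the job in; it is judged then, once.
The state is a dict: "clock": time; "qpos": joint angles; "dq": joint speeds; "joint_efforts": joint torques, N m; "tool_pos": TCP position; "orientation": TCP orientation; "force": force on the tool from outside, world axes, zero at the start; "torque": the same for the moment, N m; "opening": finger opening in mm; "grip_force": force on a finger pad.
Only numpy, scipy, OpenCV 4.12 (cv2) and the standard library are available. Lean on these libraries where they do the work, as an engineer would, in place of code of your own. Each camera call takes 0.05 s, during which the arm holds its last target. There are 200 camera calls.

## Working session

There is one attempt and no reset: what is moved stays moved. The work goes in short steps, Python scripts to look and compute and a tool call to move; the robot and the scene stay as the last step left them, time stands still between calls to the robot, and variables do not carry over. Pictures are saved under pics/ and viewed, at most 10 in all, crops included, and the job is handed in when it is done.

Besides the shell and the picture viewer there is one more tool, called after "Emit:" in YAML: its name, and indented under it one key for each argument. drive_tool: Moves the arm, as the interface text tells. Its arguments: {"type":"object","properties":{"deltas":{"type":"array","items":{"type":"object","properties":{"linear":{"type":"array","items":{"type":"number"}},"rotation":{"type":"array","items":{"type":"number"}},"claw":{"type":"number"}}}},"force":{"type":"number"}},"required":["deltas"]}

```bash
mkdir -p pics
python3 - <<'E'
from cell import bot,eyes
import cv2,numpy as np
s=bot.state();print({k:np.round(v,3) for k,v in s.items()})
for n in("top","scene"):
    im=eyes.snapshot(n);cv2.imwrite(f"pics/{n}0.png",cv2.resize(im[:,:,::-1],(800,600),interpolation=cv2.INTER_CUBIC))
    c=eyes.calibration(n);print(n,{k:np.round(v,3).tolist() for k,v in c.items()})
E
```

```text
{'clock': np.float64(0.0), 'qpos': array([ 1.253,  0.412, -0.013,  1.597,  0.006,  1.134, -0.082]), 'dq': array([-0.001,  0.002, -0.002,  0.   ,  0.   ,  0.001,  0.001]), 'joint_efforts': array([ 0.0000e+00, -5.8796e+01,  6.4200e-01, -2.9108e+01, -5.4000e-02,
        1.8000e-02,  0.0000e+00]), 'tool_pos': array([ 154.344, -605.141,  221.842]), 'orientation': array([-3.116e+00, -3.910e-01,  1.000e-03]), 'force': array([-0.051, -0.789, -0.426]), 'torque': array([ 0.043,  0.049, -0.035]), 'grip_force': np.float64(0.0), 'opening': np.float64(88.103)}
top {'intrinsics': [[434.858, 0.0, 249.857], [0.0, 434.858, 192.22], [0.0, 0.0, 1.0]], 'R': [[-0.026, -1.0, -0.008], [-0.996, 0.027, -0.086], [0.087, 0.006, -0.996]], 't': [11.731, 583.72, 939.636]}
scene {'intrinsics': [[422.58, 0.0, 262.498], [0.0, 422.58, 188.904], [0.0, 0.0, 1.0]], 'R': [[-0.008, 1.0, -0.003], [0.781, 0.005, -0.625], [-0.625, -0.007, -0.781]], 't': [-0.469, -393.755, 1310.559]}
```

View pics/top0.png

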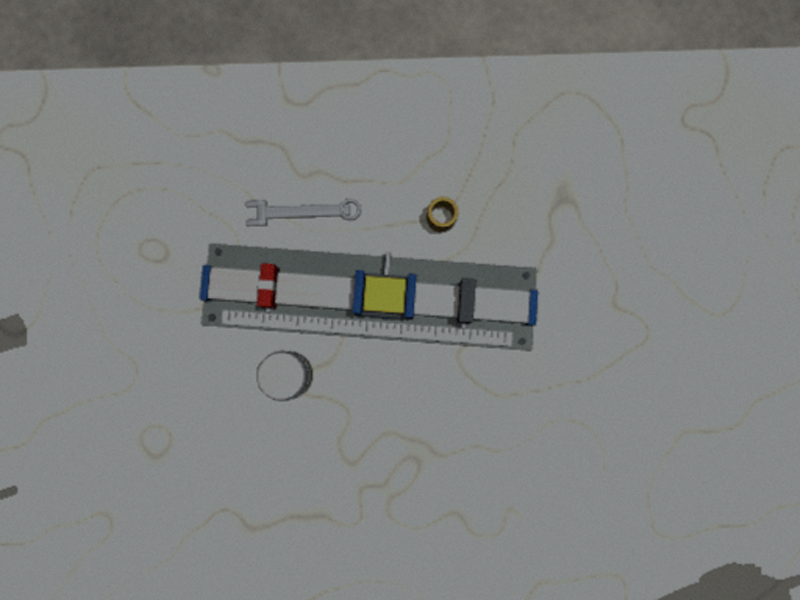

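View pics/scene0.png

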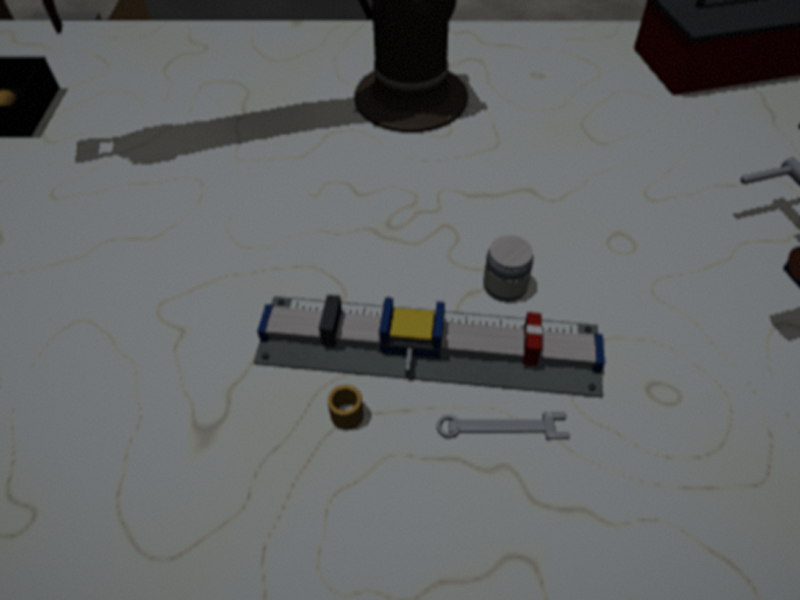

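The top view shows the yellow pad near (386,295), the red striped stop near (267,285), the dark stop near (467,300), the tin at (284,376), the coupling at (442,213) and the wrench at (305,211). I'll take an enlarged crop to refine these.

```bash
cat > h.py <<'E'
import numpy as np
from cell import bot,eyes
def ray(n,px,z):
    c=eyes.calibration(n);R=np.array(c["R"]);t=np.array(c["t"])
    d=R.T@np.linalg.inv(c["intrinsics"])@np.array([*px,1.]);o=-R.T@t
    return o+d*(z-o[2])/d[2]
E
python3 - <<'E'
from h import *
import cv2
im=eyes.snapshot("top")[:,:,::-1]
cr=cv2.resize(im[150:260,125:350],(0,0),fx=3.5,fy=3.5,interpolation=cv2.INTER_CUBIC);cv2.imwrite("pics/c1.png",cr)
f=1/1.5625
P=lambda x,y,z:print(np.round(ray("top",((x+.5)*f-.5,(y+.5)*f-.5),z),1))
for q in[(386,295,52),(267,285,60),(467,300,60),(284,376,80),(442,213,45),(305,211,8),(209,243,6),(537,268,6),(532,350,6),(201,325,6)]:P(*q)
f=1/1.5625
for q in[(413,323,52),(534,325,60)]:print(np.round(ray("scene",((q[0]+.5)*f-.5,(q[1]+.5)*f-.5),q[2]),1))
for n in("top","scene"):
    im=eyes.snapshot(n);h=cv2.cvtColor(im,cv2.COLOR_RGB2HSV);m=cv2.inRange(h,(22,130,80),(38,255,255))
    k,l,s,c=cv2.connectedComponentsWithStats(m);i=1+np.argmax(s[1:,4]);print(s[i],c[i],ray(n,c[i],52))
E
```

```text
[589.5   2.4  52. ]
[606.9 165.4  60. ]
[ 578.9 -108.3   60. ]
[482.4 140.3  80. ]
[703.8 -79.2  45. ]
[720.4 118.4   8. ]
[677.2 259.9   6. ]
[ 627.4 -217.3    6. ]
[ 508.9 -204.8    6. ]
[557.5 271.8   6. ]
[593.8   9.   52. ]
[601.9 171.5  60. ]
[233 177  27  23 567] [245.7989418  188.11816578] [590.63019967   4.65851177  52.        ]
[250 197  28  20 442] [263.57239819 206.55882353] [593.82051905   7.76956191  52.        ]
```

View pics/c1.png

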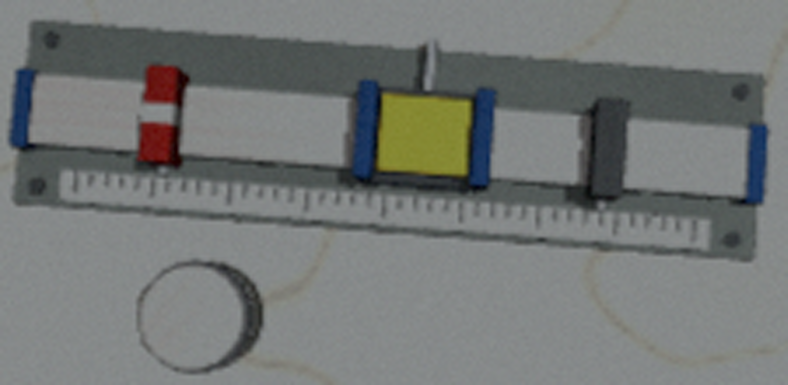

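The crop shows the pad centre at (423,135), the red stop's top at (158,114) and the dark stop at (608,148). The base corners measure 479 x 120 mm, as they should. That gives a gauge yaw of about -0.103, a pad at about (592,6) and a slide direction of (0.103, 0.995). The red stop is about 163 mm away, so the slide should travel about 111 mm. I'll close the claw and move over the pad.

Emit:
drive_tool:
  deltas:
    - {"linear": [8,-7,1],"rotation": [0,0,0.005],"claw": 0}
    - {"linear": [25,-21,3],"rotation": [0,0,0.02],"claw": 0}
    - {"linear": [50,-42,6],"rotation": [0,0,0.03],"claw": 0}
    - {"linear": [80,-67,10],"rotation": [0,0,0.05],"claw": 0}
    - {"linear": [112,-94,14],"rotation": [0,0,0.07],"claw": 0}
    - {"linear": [146,-123,18],"rotation": [0,0,0.09],"claw": 0}
    - {"linear": [180,-152,22],"rotation": [0,0,0.11],"claw": 0}
    - {"linear": [216,-182,26],"rotation": [0,0,0.135],"claw": 0}
    - {"linear": [252,-212,30],"rotation": [0,0,0.155],"claw": 0}
    - {"linear": [287,-242,35],"rotation": [0,0,0.176],"claw": 0}

```text
clock: 1.25
tool_pos: [373.7, -297.8, 187.8]
orientation: [3.139, 0.115, 0.001]
force: [0.3, -1.5, -0.2]
opening: 11.4
grip_force: 0.0
```

```bash
cat >> h.py <<'E'
from scipy.spatial.transform import Rotation as Rt
def togo(p,yaw=-0.103):
    s=bot.state();R=Rt.from_rotvec(s["orientation"]);c,q=np.cos(yaw),np.sin(yaw)
    G=Rt.from_matrix(np.array([[c,q,0],[q,-c,0],[0,0,-1]]))
    print("t",s["clock"],"pos",np.round(s["tool_pos"],1),"F",np.round(s["force"],1),"lin",np.round(R.inv().apply(np.array(p)-s["tool_pos"]),1),"rot",np.round((R.inv()*G).as_rotvec(),3),"q",np.round(s["qpos"],2))
E
python3 -c "
from h import *
togo([592,6,130])"
```

```text
t 1.25 pos [ 373.7 -297.8  187.8] F [ 0.3 -1.5 -0.2] lin [ 239.9 -287.1   57.8] rot [ 0.001 -0.001  0.176] q [ 0.73  0.21 -0.19  1.98  0.05  0.96 -0.97]
```

Emit:
drive_tool:
  deltas:
    - {"linear": [28,-34,6],"rotation": [0,0,0.02],"claw": 0}
    - {"linear": [58,-69,12],"rotation": [0,0,0.04],"claw": 0}
    - {"linear": [88,-106,19],"rotation": [0,0,0.06],"claw": 0}
    - {"linear": [118,-142,26],"rotation": [0,0,0.085],"claw": 0}
    - {"linear": [148,-177,33],"rotation": [0,0,0.11],"claw": 0}
    - {"linear": [178,-212,40],"rotation": [0,0,0.13],"claw": 0}
    - {"linear": [205,-244,47],"rotation": [0,0,0.15],"claw": 0}
    - {"linear": [225,-268,52],"rotation": [0,0,0.165],"claw": 0}
    - {"linear": [236,-281,56],"rotation": [0,0,0.175],"claw": 0}
    - {"linear": [240,-286,58],"rotation": [0,0,0.176],"claw": 0}

```text
clock: 2.25
tool_pos: [591.1, 5.9, 129.1]
orientation: [-3.137, 0.155, 0.001]
force: [-0.3, 0.3, 0.2]
opening: 0.6
grip_force: 0.0
```

Run:
```python
from h import *
import cv2
togo([592,6,60])
a=cv2.resize(eyes.snapshot("scene")[:,:,::-1][150:270,150:350],(0,0),fx=2,fy=2,interpolation=3)
b=cv2.resize(eyes.snapshot("wrist")[:,:,::-1],(320,240))
cv2.imwrite("pics/d.png",np.hstack([a,b]))
togo([592,6,60])
```

```text
t 2.25 pos [591.1   5.9 129.1] F [-0.3  0.3  0.2] lin [ 0.9 -0.2 69.1] rot [-0.001  0.001  0.004] q [ 0.13  0.47 -0.29  1.76  0.16  0.93 -1.9 ]
t 2.35 pos [590.5   3.7 129.2] F [-0.4  0.1 -0.4] lin [ 1.3 -2.4 69.2] rot [-0.     0.001  0.003] q [ 0.13  0.47 -0.29  1.77  0.16  0.93 -1.9 ]
```

View pics/d.png

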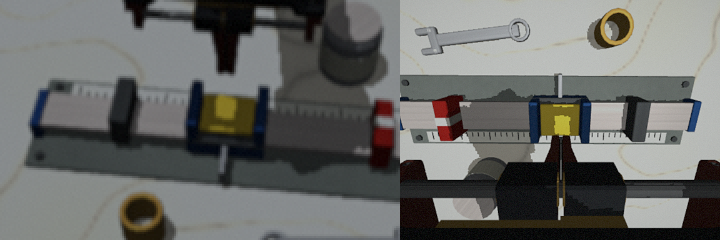

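The picture shows the closed fingers centred over the yellow pad: the finger seam and the pad's middle are both at about x=560 in the wrist view. I'll come down to just above the pad.

Emit:
drive_tool:
  deltas:
    - {"linear": [1,-1,15],"rotation": [0,0,0],"claw": 0}
    - {"linear": [1,-1,32],"rotation": [0,0,0],"claw": 0}
    - {"linear": [1,-1,47],"rotation": [0,0,0],"claw": 0}
    - {"linear": [1,-1,58],"rotation": [0,0,0],"claw": 0}
    - {"linear": [1,-1,66],"rotation": [0,0,0],"claw": 0}
    - {"linear": [1,-1,72],"rotation": [0,0,0],"claw": 0}
    - {"linear": [1,-1,74],"rotation": [0,0,0],"claw": 0}
    - {"linear": [1,-1,74],"rotation": [0,0,0],"claw": 0}

```text
clock: 3.15
tool_pos: [592.2, 3.6, 55.6]
orientation: [3.137, -0.16, 0.0]
force: [-0.3, -0.2, 0.2]
opening: 0.5
grip_force: 0.0
```

Emit:
drive_tool:
  deltas:
    - {"linear": [0,0,1],"rotation": [0,0,0],"claw": 0}
    - {"linear": [0,0,2],"rotation": [0,0,0],"claw": 0}
    - {"linear": [0,0,3],"rotation": [0,0,0],"claw": 0}
    - {"linear": [0,0,4],"rotation": [0,0,0],"claw": 0}
    - {"linear": [0,0,5],"rotation": [0,0,0],"claw": 0}
    - {"linear": [0,0,6],"rotation": [0,0,0],"claw": 0}
    - {"linear": [0,0,7],"rotation": [0,0,0],"claw": 0}
    - {"linear": [0,0,7],"rotation": [0,0,0],"claw": 0}

```text
clock: 3.95
tool_pos: [592.4, 3.6, 49.6]
orientation: [3.137, -0.16, 0.001]
force: [-3.0, -0.6, 8.2]
opening: 0.6
grip_force: 4.5
```

Emit:
drive_tool:
  deltas:
    - {"linear": [0,0,1],"rotation": [0,0,0],"claw": 0}
    - {"linear": [0,0,2],"rotation": [0,0,0],"claw": 0}
    - {"linear": [0,0,3],"rotation": [0,0,0],"claw": 0}
    - {"linear": [0,0,4],"rotation": [0,0,0],"claw": 0}
    - {"linear": [0,0,4],"rotation": [0,0,0],"claw": 0}
    - {"linear": [0,0,4],"rotation": [0,0,0],"claw": 0}

```text
clock: 4.55
tool_pos: [592.5, 3.6, 45.8]
orientation: [3.137, -0.161, 0.002]
force: [-3.3, -0.8, 9.4]
opening: 0.7
grip_force: 4.9
```

Force and height (9.4 N at z=45.8) put the pad about 6 mm down. Next I'll push along the rail, which is tool -y.

Emit:
drive_tool:
  deltas:
    - {"linear": [0,-1,0],"rotation": [0,0,0],"claw": 0}
    - {"linear": [0,-3,0],"rotation": [0,0,0],"claw": 0}
    - {"linear": [0,-6,0],"rotation": [0,0,0],"claw": 0}
    - {"linear": [0,-10,0],"rotation": [0,0,0],"claw": 0}
    - {"linear": [0,-14,0],"rotation": [0,0,0],"claw": 0}
    - {"linear": [0,-18,0],"rotation": [0,0,0],"claw": 0}
    - {"linear": [0,-22,0],"rotation": [0,0,0],"claw": 0}
    - {"linear": [0,-25,0],"rotation": [0,0,0],"claw": 0}
    - {"linear": [0,-27,0],"rotation": [0,0,0],"claw": 0}
    - {"linear": [0,-28,0],"rotation": [0,0,0],"claw": 0}

```text
clock: 5.55
tool_pos: [595.4, 31.9, 45.9]
orientation: [-3.137, 0.16, -0.002]
force: [-2.4, -0.3, 9.8]
opening: 0.7
grip_force: 4.9
```

Run:
```python
from h import *
import cv2
togo([592+.103*111,3.6+111,45.5])
a=cv2.resize(eyes.snapshot("scene")[:,:,::-1][150:270,150:350],(0,0),fx=2,fy=2,interpolation=3)
b=cv2.resize(eyes.snapshot("wrist")[:,:,::-1],(320,240))
cv2.imwrite("pics/e.png",np.hstack([a,b]))
```

```text
t 5.55 pos [595.4  31.9  45.9] F [-2.4 -0.3  9.8] lin [ -0.4 -83.1   0.4] rot [-0.    -0.001  0.001] q [ 0.06  0.58 -0.27  1.81  0.21  0.78 -1.99]
```

View pics/e.png

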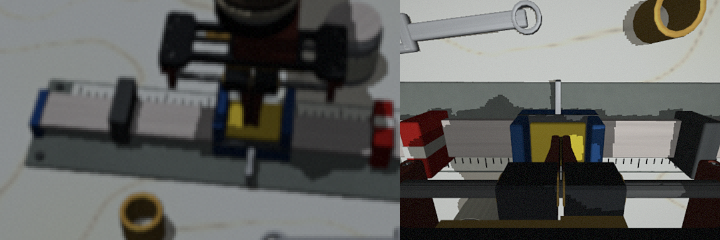

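The slide has followed the fingertip. It is about 28 mm along, with the finger still centred between the cheeks.

Emit:
drive_tool:
  deltas:
    - {"linear": [0,-2,0],"rotation": [0,0,0],"claw": 0}
    - {"linear": [0,-6,0],"rotation": [0,0,0],"claw": 0}
    - {"linear": [0,-12,0],"rotation": [0,0,0],"claw": 0}
    - {"linear": [0,-20,0],"rotation": [0,0,0],"claw": 0}
    - {"linear": [0,-28,0],"rotation": [0,0,0],"claw": 0}
    - {"linear": [0,-36,0],"rotation": [0,0,0],"claw": 0}
    - {"linear": [0,-43,0],"rotation": [0,0,0],"claw": 0}
    - {"linear": [0,-49,0],"rotation": [0,0,0],"claw": 0}
    - {"linear": [0,-53,0],"rotation": [0,0,0],"claw": 0}
    - {"linear": [0,-56,0],"rotation": [0,0,0],"claw": 0}

```text
clock: 6.65
tool_pos: [601.2, 87.9, 46.0]
orientation: [-3.137, 0.16, -0.002]
force: [-2.3, 0.1, 9.9]
opening: 0.5
grip_force: 4.9
```

Emit:
drive_tool:
  deltas:
    - {"linear": [0,-2,0],"rotation": [0,0,0],"claw": 0}
    - {"linear": [0,-4,0],"rotation": [0,0,0],"claw": 0}
    - {"linear": [0,-6,0],"rotation": [0,0,0],"claw": 0}
    - {"linear": [0,-8,0],"rotation": [0,0,0],"claw": 0}
    - {"linear": [0,-10,0],"rotation": [0,0,0],"claw": 0}
    - {"linear": [0,-12,0],"rotation": [0,0,0],"claw": 0}
    - {"linear": [0,-14,0],"rotation": [0,0,0],"claw": 0}
    - {"linear": [0,-16,0],"rotation": [0,0,0],"claw": 0}
    - {"linear": [0,-18,0],"rotation": [0,0,0],"claw": 0}
    - {"linear": [0,-20,0],"rotation": [0,0,0],"claw": 0}

```text
clock: 7.65
tool_pos: [603.3, 107.5, 46.0]
orientation: [-3.137, 0.16, -0.002]
force: [-1.9, -0.1, 10.1]
opening: 0.2
grip_force: 4.9
```

Emit:
drive_tool:
  deltas:
    - {"linear": [0,-1,0],"rotation": [0,0,0],"claw": 0}
    - {"linear": [0,-2,0],"rotation": [0,0,0],"claw": 0}
    - {"linear": [0,-3,0],"rotation": [0,0,0],"claw": 0}
    - {"linear": [0,-4,0],"rotation": [0,0,0],"claw": 0}
    - {"linear": [0,-5,0],"rotation": [0,0,0],"claw": 0}
    - {"linear": [0,-6,0],"rotation": [0,0,0],"claw": 0}
    - {"linear": [0,-7,0],"rotation": [0,0,0],"claw": 0}
    - {"linear": [0,-8,0],"rotation": [0,0,0],"claw": 0}

```text
clock: 8.45
tool_pos: [604.1, 115.2, 46.0]
orientation: [-3.137, 0.16, -0.002]
force: [-3.0, -2.4, 9.8]
opening: 0.4
grip_force: 4.9
```

Run:
```python
from h import *
import cv2
togo([592+.103*111,3.6+111,45.5])
a=cv2.resize(eyes.snapshot("scene")[:,:,::-1][160:260,230:370],(0,0),fx=3,fy=3,interpolation=3)
b=cv2.resize(eyes.snapshot("wrist")[:,:,::-1],(380,300))
cv2.imwrite("pics/f.png",np.hstack([a,b]))
```

```text
t 8.45 pos [604.1 115.2  46. ] F [-3.  -2.4  9.8] lin [-0.6  0.7  0.5] rot [-0.    -0.001  0.001] q [-0.08  0.6  -0.27  1.76  0.21  0.8  -2.12]
```

View pics/f.png

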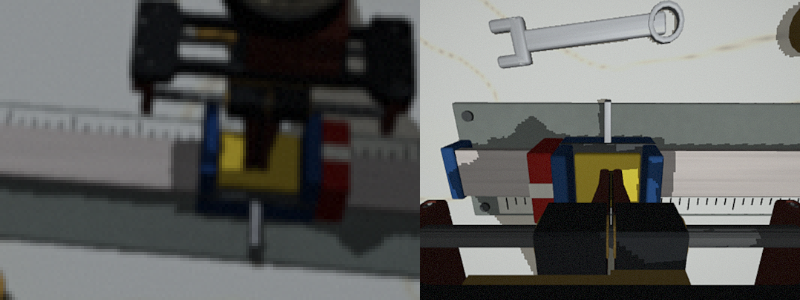

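The slide's cheek meets the red stop in both views, and the push force has risen. I'll push a little further to make sure.

Emit:
drive_tool:
  deltas:
    - {"linear": [0,-1,0],"rotation": [0,0,0],"claw": 0}
    - {"linear": [0,-2,0],"rotation": [0,0,0],"claw": 0}
    - {"linear": [0,-3,0],"rotation": [0,0,0],"claw": 0}
    - {"linear": [0,-4,0],"rotation": [0,0,0],"claw": 0}
    - {"linear": [0,-4,0],"rotation": [0,0,0],"claw": 0}
    - {"linear": [0,-4,0],"rotation": [0,0,0],"claw": 0}

```text
clock: 9.15
tool_pos: [604.3, 116.2, 45.6]
orientation: [3.134, -0.163, 0.001]
force: [-2.4, -6.9, 10.0]
opening: 0.5
grip_force: 4.9
```

The slide is firmly against the stop: 7 N of resistance and hardly any motion. I'll lift straight up so the brake sets while the slide is still pushed on.

Emit:
drive_tool:
  deltas:
    - {"linear": [0,-4,-2],"rotation": [0,0,0],"claw": 0}
    - {"linear": [0,-4,-4],"rotation": [0,0,0],"claw": 0}
    - {"linear": [0,-4,-6],"rotation": [0,0,0],"claw": 0}
    - {"linear": [0,-4,-8],"rotation": [0,0,0],"claw": 0}
    - {"linear": [0,-4,-11],"rotation": [0,0,0],"claw": 0}
    - {"linear": [0,-4,-16],"rotation": [0,0,0],"claw": 0}
    - {"linear": [0,-4,-30],"rotation": [0,0,0],"claw": 0}
    - {"linear": [0,-4,-55],"rotation": [0,0,0],"claw": 0}
    - {"linear": [0,-4,-85],"rotation": [0,0,0],"claw": 0}
    - {"linear": [0,-4,-120],"rotation": [0,0,0],"claw": 0}

```text
clock: 10.15
tool_pos: [603.8, 123.2, 165.9]
orientation: [3.138, -0.16, -0.002]
force: [-0.1, -0.1, -0.4]
opening: 0.5
grip_force: 0.0
```

Emit:
drive_tool:
  deltas:
    - {"linear": [-20,0,-20],"rotation": [0,0,0],"claw": 0}
    - {"linear": [-50,0,-30],"rotation": [0,0,0],"claw": 0}
    - {"linear": [-80,0,-40],"rotation": [0,0,0],"claw": 0}
    - {"linear": [-110,0,-40],"rotation": [0,0,0],"claw": 0}
    - {"linear": [-130,0,-40],"rotation": [0,0,0],"claw": 0}
    - {"linear": [-140,0,-40],"rotation": [0,0,0],"claw": 0}
    - {"linear": [-140,0,-40],"rotation": [0,0,0],"claw": 0}

```text
clock: 10.85
tool_pos: [464.6, 137.7, 205.5]
orientation: [-3.138, 0.159, -0.002]
force: [0.3, 0.1, -0.6]
opening: 0.4
grip_force: 0.0
```

Run:
```python
from h import *
import cv2
a=cv2.resize(eyes.snapshot("scene")[:,:,::-1][170:280,230:390],(0,0),fx=5,fy=5,interpolation=3)
cv2.imwrite("pics/g.png",a)
```

```text
(no output)
```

View pics/g.png

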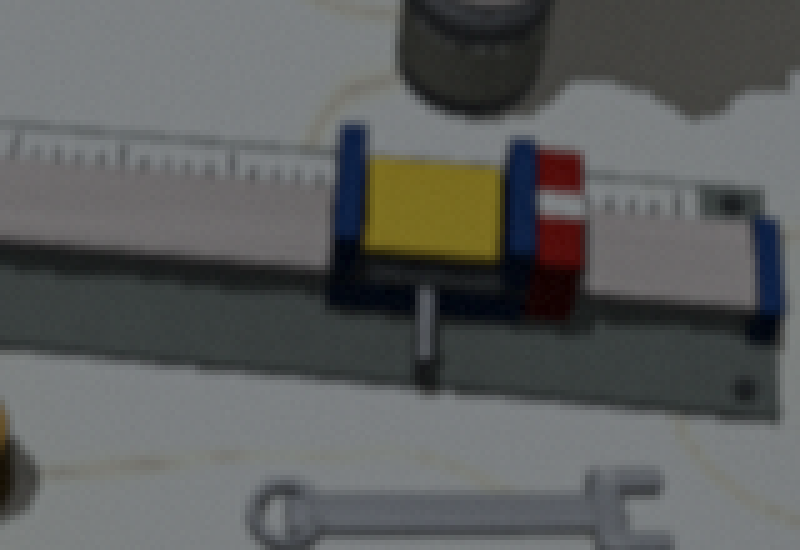

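The slide's right cheek (523,200) butts against the red stop (560,205) with no gap, the pad is up and the arm is clear.

```bash
python3 -c "
from cell import finish_job
print(finish_job())"
```

```text
the job is handed in; nothing more can be done
None
```

The slide is against the red striped stop with the pad sprung back up and the arm clear, and the job was handed in at about 11 s of the 35 s allowed; no verdict came back on hand-in.

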